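# Square a cradle side board into the corner of the gluing jig and hold it

### The job

Take the plain straight side board of the ship's display cradle, the one without a hull-shaped hollow, by its top edge and lift it out of the slotted rack, leaving the two hollowed cradle ends in their slots. Stand it on its long edge on the base of the squaring jig, push it into the corner so that one face lies flat along the long fence and one end butts against the short fence at the same time, and keep it there: finish while still gripping the board and pressing it against both fences, so that I can put the clamps on. Do not disturb the glue bottle, paint pot and thread spool.

Things in the scene. Friction and masses are not known exactly. Their poses are not given: they have to be found in the camera images.
- side_board: plain straight board of pale plywood, 8 mm thick (own x), 120 mm long (own y), 70 mm high (own z), 42 to 84 g, a small drilled hole near each corner. Origin: centre of its underside. It starts upright in one of the rack's three slots, bottom at z = 13 mm (10 mm above the mat), so its top edge is at z = 83 mm. Both faces and both ends are alike: either may meet the fences.
- cradle_end_a: cradle end: plywood piece of the same 8 x 120 mm foot as the side board, but with a wide hull-shaped hollow cut into its top (two shoulders 12 mm wide and 72 mm high at its ends, 24 mm high in the middle). Origin: centre of its underside. Stands in another slot of the rack and stays there.
- cradle_end_b: the second cradle end, like the first, in the remaining slot.
- rack: slotted rack, fixed: wooden base 164 (own x) x 130 (own y) x 10 mm with two wooden combs (14 mm thick, at y = -43 and +43 mm) that rise to 36 mm above its underside. Three slots 11 mm wide run along its own y at x = -50, 0 and +50 mm; a board in a slot stands on the base, 26 mm deep between the comb's teeth. Origin: centre of its underside, at z = 3 mm, on the 3 mm thick green cutting mat. Which piece stands in which slot varies.
- jig: squaring jig, fixed: pale birch base 130 (own x) x 170 (own y) mm, 15 mm thick (upper face at z = 18 mm), with two aluminium fences at right angles on it. Origin: centre of its underside, on the cutting mat (z = 3 mm). Its axes are those of the fences.
- jig_corner (a point): the inner corner of the jig, at the height of the base's upper face (z = 18 mm), where the planes of the two fences' inner faces meet; axes as those of the jig. Free room for the board lies toward its -x and -y. A board seated in the corner has its origin at x = -4, y = -60, z = 0 mm from this point.
- long_fence: long fence: aluminium bar 14 mm thick, 145 mm long, 25 mm high above the base, fixed on the jig; its inner face lies in the plane x = 0 of jig_corner, looks to the jig's -x and runs from y = -131 to +14 mm. Origin: the jig_corner point.
- end_fence: short fence: aluminium bar 14 mm thick, 85 mm long, 25 mm high above the base, fixed on the jig; its inner face lies in the plane y = 0 of jig_corner, looks to the jig's -y and runs from x = -87.5 to -2.5 mm (a 2.5 mm relief gap is left at the corner). Friction between board, fences and base is about 0.6, so a board pushed hard on one fence no longer slides freely along it. Origin: the jig_corner point.
- glue_bottle: small black and red glue bottle, 23 x 32 x 83 mm, standing beyond the work; bystander. Origin: centre of its underside.
- paint_pot: green paint pot with white lid, 32 mm across, 38 mm high, beyond the work; bystander. Origin: centre of its underside.
- spool_dark: wooden spool of dark thread, 25 mm across, 29 mm high, at the near edge of the table; bystander. Origin: centre of its underside.

How it is judged:
By the outcome, as a careful person would: the job done as asked, in the order asked, and still so for the second after the job is handed in, while the arm keeps its last pose, push and grip.
It also fails if it takes over 51 s, if anything falls off the work surface, if the arm or the gripper's body presses on something with over 40 N, if the wrist force passes 120 N, or if a joint passes its speed limit or range.

### The arm

A 6-joint arm with a two-finger parallel gripper is mounted at the origin on a cart in front of the work surface, level with it; the furniture and walls round the work are solid. World frame = base frame: x ahead of the robot, y to its left, z up, the work surface at z = 0. Lengths are in m, angles in degrees, forces in N, time in s.
With the tool pointing down it reaches from about 0.4 to 0.825 m from the base axis. Payload 7 kg.
Tool frame: the origin (TCP) lies midway between the tips of the shut fingers; the grasp point (between the pads) lies 19 mm behind it (ctrl.hold_point_z is the distance from the TCP to the grasp point, in m); z points along the fingers, y is the line along which they close (so a half turn about z gives the same grasp; the last joint's range is limited). The gripper opens to 88 mm and grips with 3 to 60 N. Pads are 19 mm wide; open, the fingers measure 130 mm over their backs; the gripper's body (78 mm by 193 mm) begins 47 mm behind the grasp point.
Start: joints at [-49.498, 20.546, 0.682, 0, -70.136, -16.507], TCP at [0.274, -0.617, 0.227] pointing down, gripper open.
Joint ranges: [-176.03, 176.03], [-82.01, 121.73], [-58.28, 71.71], [-173.87, 95.51], [-174.79, -0.11], [-173.66, 173.66]. Speed limits (degrees/s): [136.94, 136.94, 172.46, 180, 180, 180].

### API

Orientations are given as [roll, pitch, yaw] about the fixed x, y, z axes, in that order (R = Rz(yaw) Ry(pitch) Rx(roll)).
In Python, from plant import ctrl gives the robot as it stands.
- The arm moves only by the tool apply_moves, never from a script. Its argument "deltas" is a list of rows, each an object with "fingers": the finger opening in mm, from 0 to 87.6; "delta_pos": the shift along the tool's x, y, z in mm, a list of three; "angular": the turn, a rotation vector about the tool's x, y, z in degrees, a list of three. A call has 1 to 10 rows; each row is the pose to reach, as a shift and turn from the pose commanded when the call began, along the tool's axes at that moment; what a row does not reach only later rows make up. A row lasts 1/10 s, in which the tool goes at most 50 mm and 8.59 degrees, less where a joint would pass 70% of its speed; a pose out of reach is approached as far as the arm can. A call with a gripper value outside its range is refused whole. The fingers move at their own pace and stop on an object; the grip force is fixed at half the most. Time passes only in rows, so rows that repeat a pose let the fingers close. It gives the time, the measured TCP pose, the force, the opening and the grip force at its end, in the units of the state.
- ctrl.get_obs(): the state, without advancing time (a new reading comes with each control period).
- ctrl.snapshot(name): name is "scene" or "side" or "wrist"; returns the picture (480x640x3 uint8, red, green, blue); there is no depth.
- ctrl.camera_params(name): a dict with "fx", "fy", "cx", "cy" (pixels), "dist_coeffs" ([k1, k2, p1, p2, k3] as OpenCV has them; the pictures are not rectified), "cam_to_world" (4x4, takes a point from camera to world coordinates); the wrist camera has in their place "mount" (4x4, takes a point from camera to tool coordinates, whose origin is the TCP and whose axes are the flange's). Camera axes: x right, y up, looking along -z (the intrinsics and any distortion apply to the point x, -y, -z); pixel columns grow to the right and rows downward; lengths in m; the calibration is good to about 2 mm. A picture is of the moment at which its call begins: read the wrist's pose just before it. camera_params takes no time and is no camera call.
- ctrl.close_job(): hands the job in; it is judged then, once.
The state is a dict: "clock": time; "joint_pos": joint angles; "qvel": joint speeds; "tau": joint torques, N m; "tool_pos": TCP position; "orientation": TCP orientation; "force": force on the tool from outside, world axes, zero at the start; "moment": the same for the moment, N m; "opening": finger opening in m; "gripper_force": force on a finger pad.
Only numpy, scipy, OpenCV 4.12 (cv2) and the standard library are available. Lean on these libraries where they do the work, as an engineer would, in place of code of your own. Each camera call takes 0.05 s, during which the arm holds its last target. There are 200 camera calls.

## Working session

There is one attempt and no reset: what is moved stays moved. The work goes in short steps, Python scripts to look and compute and a tool call to move; the robot and the scene stay as the last step left them, time stands still between calls to the robot, and variables do not carry over. Pictures are saved under pics/ and viewed, at most 10 in all, crops included, and the job is handed in when it is done.

Besides the shell and the picture viewer there is one more tool, called after "Call:" as name([rows], argument=value, ...), one row to a line, values as JSON. apply_moves: Moves the arm, as the interface text tells. Its arguments: {"type":"object","properties":{"deltas":{"type":"array"}},"required":["deltas"]}

```bash
mkdir -p pics; ls; python3 - <<'E'
from plant import ctrl
import cv2,numpy as np
for n in ["scene","side"]:
    cv2.imwrite(f"pics/{n}0.png",ctrl.snapshot(n)[:,:,::-1])
    print(n,ctrl.camera_params(n))
print(ctrl.camera_params("wrist")); print(ctrl.get_obs(), ctrl.hold_point_z)
E
```

```text
pics
scene {'fx': 548.31018274362, 'fy': 548.31018274362, 'cx': 317.4004151732594, 'cy': 236.39596641120158, 'dist_coeffs': array([0.05058184, 0.        , 0.        , 0.        , 0.        ]), 'cam_to_world': array([[-0.89170464,  0.2334892 , -0.38774429,  0.18891948],
       [-0.45253199, -0.47658802,  0.75370993,  0.82867209],
       [-0.00881116,  0.84755333,  0.53063708,  0.53151338],
       [ 0.        ,  0.        ,  0.        ,  1.        ]])}
side {'fx': 441.85493609703013, 'fy': 441.85493609703013, 'cx': 319.80891330145704, 'cy': 240.0052429904887, 'dist_coeffs': array([0.03501371, 0.        , 0.        , 0.        , 0.        ]), 'cam_to_world': array([[-0.93333737,  0.21478305, -0.28766228,  0.32455653],
       [-0.35873785, -0.52734453,  0.77020446,  0.78653127],
       [ 0.01372973,  0.82205595,  0.56924116,  0.53929186],
       [ 0.        ,  0.        ,  0.        ,  1.        ]])}
{'fx': 390.39216595515126, 'fy': 390.39216595515126, 'cx': 315.9391232634252, 'cy': 237.1687243180302, 'dist_coeffs': array([-0.0052383,  0.       ,  0.       ,  0.       ,  0.       ]), 'mo
[... 328 characters left out ...]
 1.00000000e+00]])}
{'clock': 0.1, 'joint_pos': array([-4.94963423e+01,  2.05887349e+01,  6.39390922e-01, -1.95647598e-02,
       -7.01351170e+01, -1.65047496e+01]), 'qvel': array([-0.00249957, -0.08654779,  0.07252508,  0.0438932 ,  0.04965735,
        0.06000886]), 'tau': array([-1.53710178e-03, -5.84163988e+01,  2.93750471e+01,  7.01545134e+00,
        1.01337489e-02, -4.21805601e-05]), 'tool_pos': array([ 0.27432225, -0.61626725,  0.22569757]), 'orientation': array([ 1.79913793e+02, -6.36221509e-03, -1.56007749e+02]), 'force': array([0.31458811, 0.54832377, 0.38997437]), 'moment': array([-0.02345614,  0.0353848 ,  0.00692983]), 'gripper_force': 0.0, 'opening': 0.08795819036189055} 0.0188
```

View pics/scene0.png

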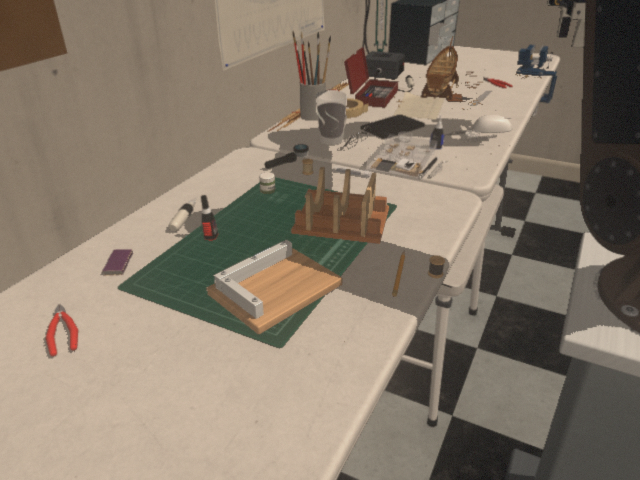

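View pics/side0.png

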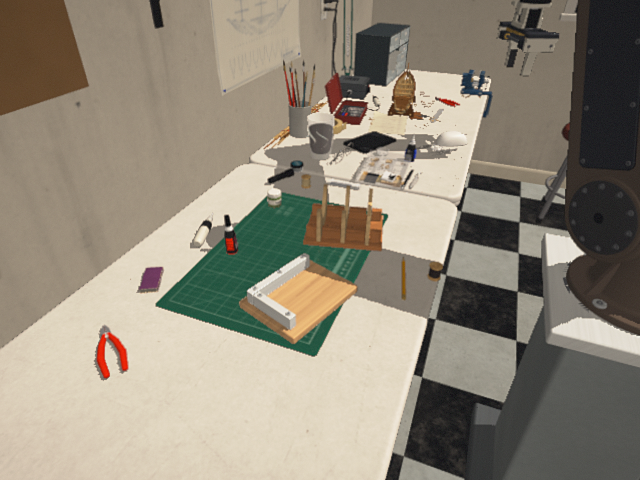

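The scene view shows the rack around (342,210) and the jig around (275,285), with the fence corner near (220,280). I'll enlarge that area.

```bash
python3 - <<'E'
import cv2
a=cv2.imread("pics/scene0.png")[155:335,195:405]
cv2.imwrite("pics/c1.png",cv2.resize(a,None,fx=3.3,fy=3.3,interpolation=cv2.INTER_CUBIC))
a=cv2.imread("pics/side0.png")[170:350,225:405]
cv2.imwrite("pics/c2.png",cv2.resize(a,None,fx=3.3,fy=3.3,interpolation=cv2.INTER_CUBIC))
E
```

```text
(no output)
```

View pics/c1.png

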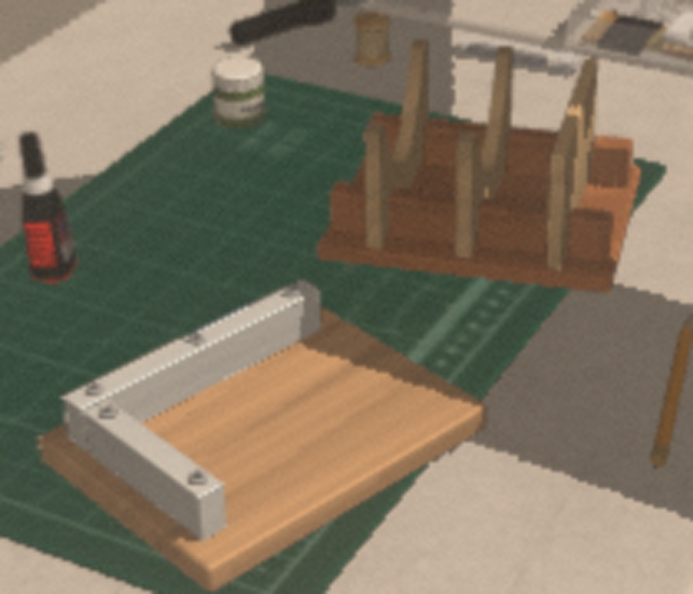

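View pics/c2.png

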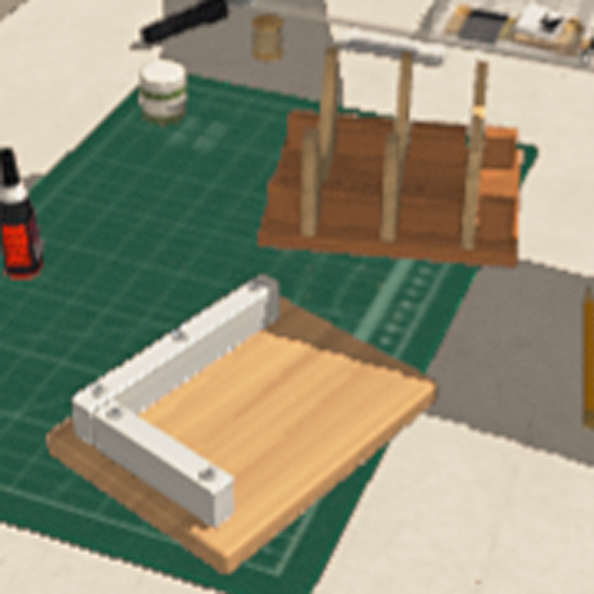

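```bash
cat > h.py <<'E'
import cv2,numpy as np
from plant import ctrl
from scipy.spatial.transform import Rotation as R
def ray(n,uv,T=None):
    p=ctrl.camera_params(n); T=p["cam_to_world"] if T is None else T
    K=np.array([[p["fx"],0,p["cx"]],[0,p["fy"],p["cy"]],[0,0,1]])
    u=cv2.undistortPoints(np.array(uv,float).reshape(-1,1,2),K,p["dist_coeffs"])[:,0]
    d=np.c_[u[:,0],-u[:,1],-np.ones(len(u))]@T[:3,:3].T
    return T[:3,3],d
def onz(n,uv,z,T=None):
    o,d=ray(n,uv,T); return o+d*((np.broadcast_to(z,len(d))-o[2])/d[:,2])[:,None]
def tool(o=None):
    o=o or ctrl.get_obs(); T=np.eye(4); T[:3,:3]=R.from_euler("xyz",o["orientation"],degrees=True).as_matrix(); T[:3,3]=o["tool_pos"]; return T
def wristT(o=None): return tool(o)@ctrl.camera_params("wrist")["mount"]
def shift(pos,yaw):
    "delta in tool axes for TCP target pos (m) and down tool with yaw"
    T=tool(); D=R.from_euler("xyz",[180,0,yaw],degrees=True).as_matrix()
    return np.round(T[:3,:3].T@(np.array(pos)-T[:3,3])*1e3,1), np.round(np.degrees(R.from_matrix(T[:3,:3].T@D).as_rotvec()),2)
E
python3 - <<'E'
from h import *
np.set_printoptions(precision=4,suppress=True)
for n,ox,oy,L in [("scene",195,155,dict(rackL=(320,260,3),rackR=(612,290,3),s1n=(375,122,85),s1f=(420,42,85),s2n=(467,133,85),s2f=(503,50,85),p=(568,145,83),pf=(590,60,83),jR=(480,405,18),jF=(210,570,18),jL=(42,440,18),fLo=(65,402,43),fFar=(300,284,43),sEndo=(200,495,43),sEndi=(222,485,43))),
 ("side",225,170,dict(rackL=(258,245,3),rackR=(517,265,3),s1n=(309,130,85),s1f=(331,50,85),s2n=(391,135,85),s2f=(404,55,85),pf=(482,62,83),jR=(435,385,18),jF=(228,560,18),jL=(48,440,18),fLo=(73,402,43),fFar=(265,277,43),sEndo=(210,490,43),sEndi=(233,480,43)))]:
  for k,(u,v,z) in L.items(): print(n,k,onz(n,[(ox+(u+.5)/3.3-.5,oy+(v+.5)/3.3-.5)],z/1e3)[0])
E
```

```text
scene rackL [0.6222 0.0897 0.003 ]
scene rackR [0.4655 0.0472 0.003 ]
scene s1n [0.597  0.0687 0.085 ]
scene s1f [ 0.6203 -0.0319  0.085 ]
scene s2n [0.5474 0.0586 0.085 ]
scene s2f [ 0.5724 -0.043   0.085 ]
scene p [0.4957 0.0443 0.083 ]
scene pf [ 0.524  -0.0562  0.083 ]
scene jR [0.477 0.192 0.018]
scene jF [0.53   0.3488 0.018 ]
scene jL [0.6483 0.3067 0.018 ]
scene fLo [0.6337 0.3044 0.043 ]
scene fFar [0.5872 0.1701 0.043 ]
scene sEndo [0.5425 0.3338 0.043 ]
scene sEndi [0.5377 0.324  0.043 ]
side rackL [0.6235 0.0878 0.003 ]
side rackR [0.4646 0.0466 0.003 ]
side s1n [0.5962 0.071  0.085 ]
side s1f [ 0.6203 -0.0318  0.085 ]
side s2n [0.548  0.0577 0.085 ]
side s2f [ 0.5729 -0.0437  0.085 ]
side pf [ 0.5231 -0.0577  0.083 ]
side jR [0.4742 0.1931 0.018 ]
side jF [0.528  0.3508 0.018 ]
side jL [0.6478 0.3098 0.018 ]
side fLo [0.6346 0.3032 0.043 ]
side fFar [0.5852 0.1677 0.043 ]
side sEndo [0.5439 0.3346 0.043 ]
side sEndi [0.5365 0.3244 0.043 ]
```

```bash
python3 - <<'E'
from h import *
print(shift([.51,-.006,.23],-75.1))
E
```

```text
(array([-463.5,  461.7,   -3.7]), array([ 8.000e-02,  6.000e-02, -8.091e+01]))
```

Call:
apply_moves([
  {"fingers": 87, "delta_pos": [-463.5, 461.7, -3.7], "angular": [0, 0, -80.9]},
  {"fingers": 87, "delta_pos": [-463.5, 461.7, -3.7], "angular": [0, 0, -80.9]},
  {"fingers": 87, "delta_pos": [-463.5, 461.7, -3.7], "angular": [0, 0, -80.9]},
  {"fingers": 87, "delta_pos": [-463.5, 461.7, -3.7], "angular": [0, 0, -80.9]},
  {"fingers": 87, "delta_pos": [-463.5, 461.7, -3.7], "angular": [0, 0, -80.9]},
  {"fingers": 87, "delta_pos": [-463.5, 461.7, -3.7], "angular": [0, 0, -80.9]},
  {"fingers": 60, "delta_pos": [-463.5, 461.7, -3.7], "angular": [0, 0, -80.9]},
  {"fingers": 40, "delta_pos": [-463.5, 461.7, -3.7], "angular": [0, 0, -80.9]},
  {"fingers": 40, "delta_pos": [-463.5, 461.7, -3.7], "angular": [0, 0, -80.9]},
  {"fingers": 40, "delta_pos": [-463.5, 461.7, -3.7], "angular": [0, 0, -80.9]},
])

```text
clock: 1.1
tool_pos: [0.4547, -0.1482, 0.2295]
orientation: [-180.0, -0.0, -74.8]
force: [1.6, -0.0, 0.6]
opening: 0.0605
gripper_force: 0.0
```

```bash
python3 - <<'E'
from h import *
print(ctrl.get_obs()["tool_pos"],ctrl.get_obs()["joint_pos"],ctrl.get_obs()["clock"])
print(shift([.51,-.006,.23],-75.1))
E
```

```text
[ 0.45471687 -0.14823048  0.22950362] [ 5.58560931e+00  1.55434042e+00 -2.29965930e+01 -2.40185951e-03
 -6.54296585e+01  9.63380559e+00] 1.1
(array([-122.7,  -90.7,   -0.5]), array([-0.02, -0.  ,  0.32]))
```

Call:
apply_moves([
  {"fingers": 40, "delta_pos": [-122.7, -90.7, -0.5], "angular": [0, 0, 0.3]},
  {"fingers": 40, "delta_pos": [-122.7, -90.7, -0.5], "angular": [0, 0, 0.3]},
  {"fingers": 40, "delta_pos": [-122.7, -90.7, -0.5], "angular": [0, 0, 0.3]},
  {"fingers": 40, "delta_pos": [-122.7, -90.7, -0.5], "angular": [0, 0, 0.3]},
  {"fingers": 40, "delta_pos": [-122.7, -90.7, -0.5], "angular": [0, 0, 0.3]},
  {"fingers": 40, "delta_pos": [-122.7, -90.7, -0.5], "angular": [0, 0, 0.3]},
])

```text
clock: 1.7
tool_pos: [0.5101, -0.0088, 0.2296]
orientation: [179.9, 0.0, -75.4]
force: [-0.7, 0.0, 1.2]
opening: 0.0401
gripper_force: 0.0
```

```bash
python3 - <<'E'
from h import *
o=ctrl.get_obs(); im=ctrl.snapshot("wrist")[:,:,::-1]
np.save("T1.npy",wristT(o)); print(o["tool_pos"],o["orientation"])
cv2.imwrite("pics/w1.png",im)
E
```

```text
[ 0.51014518 -0.00883131  0.22956819] [ 1.79946423e+02  4.54100233e-04 -7.54082231e+01]
```

View pics/w1.png

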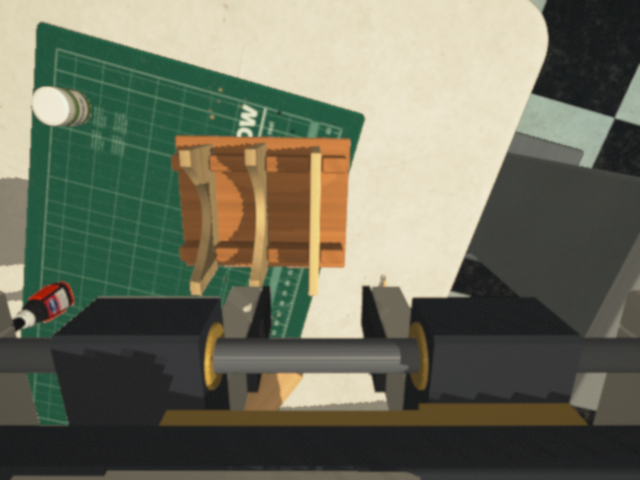

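Wrist view: the rightmost piece in the rack is a continuous plain pale strip from (316,152) to (314,294), so it is the side board. The two hollowed ends are to its left.

```bash
python3 - <<'E'
from h import *
T=np.load("T1.npy"); P=onz("wrist",[(316.5,152.5),(313.5,294.5)],.083,T); print(P,P.mean(0),np.linalg.norm(P[0]-P[1]))
d=P[1]-P[0]; print(np.degrees(np.arctan2(d[1],d[0]))-90)
im=cv2.imread("pics/w1.png")
for r in (175,200,225,250): print(r,im[r,303:330].astype(int).sum(1))
E
```

```text
[[ 0.5219305  -0.05984726  0.083     ]
 [ 0.49427921  0.05676129  0.083     ]] [ 0.50810486 -0.00154298  0.083     ] 0.11984217398422896
13.34010780775202
175 [253 255 257 252 252 262 292 387 496 553 570 575 580 582 588 588 570 515
 453 428 427 420 423 425 425 423 424]
200 [239 234 238 236 235 247 297 409 513 559 578 579 583 587 589 583 550 486
 423 394 391 389 391 398 393 396 393]
225 [239 235 238 235 239 256 335 464 542 568 581 582 588 591 591 573 511 432
 391 393 392 391 390 393 392 389 393]
250 [225 234 227 224 221 266 383 505 559 577 581 586 588 588 580 529 418 308
 289 315 326 326 323 317 317 317 319]
```

```bash
python3 - <<'E'
from h import *
print(shift([.509,-.003,.12],-76),shift([.509,-.003,.051],-76))
E
```

```text
(array([ -6.4,  -0.5, 109.7]), array([ 0.03, -0.  ,  0.54])) (array([ -6.4,  -0.6, 178.7]), array([ 0.03, -0.  ,  0.54]))
```

Call:
apply_moves([
  {"fingers": 40, "delta_pos": [-6.4, -0.5, 40], "angular": [0, 0, 0.5]},
  {"fingers": 40, "delta_pos": [-6.4, -0.5, 80], "angular": [0, 0, 0.5]},
  {"fingers": 40, "delta_pos": [-6.4, -0.5, 110], "angular": [0, 0, 0.5]},
  {"fingers": 40, "delta_pos": [-6.4, -0.5, 130], "angular": [0, 0, 0.5]},
  {"fingers": 40, "delta_pos": [-6.4, -0.5, 150], "angular": [0, 0, 0.5]},
  {"fingers": 40, "delta_pos": [-6.4, -0.5, 165], "angular": [0, 0, 0.5]},
  {"fingers": 40, "delta_pos": [-6.4, -0.5, 178.7], "angular": [0, 0, 0.5]},
  {"fingers": 40, "delta_pos": [-6.4, -0.5, 178.7], "angular": [0, 0, 0.5]},
  {"fingers": 40, "delta_pos": [-6.4, -0.5, 178.7], "angular": [0, 0, 0.5]},
])

```text
clock: 2.65
tool_pos: [0.5095, -0.003, 0.0515]
orientation: [180.0, -0.0, -76.0]
force: [0.5, -1.0, 0.3]
opening: 0.0397
gripper_force: 0.0
```

Call:
apply_moves([
  {"fingers": 20, "delta_pos": [0, 0, 0], "angular": [0, 0, 0]},
  {"fingers": 14, "delta_pos": [0, 0, 0], "angular": [0, 0, 0]},
  {"fingers": 11, "delta_pos": [0, 0, 0], "angular": [0, 0, 0]},
  {"fingers": 11, "delta_pos": [0, 0, 0], "angular": [0, 0, 0]},
  {"fingers": 0, "delta_pos": [0, 0, 0], "angular": [0, 0, 0]},
  {"fingers": 0, "delta_pos": [0, 0, 0], "angular": [0, 0, 0]},
  {"fingers": 0, "delta_pos": [0, 0, 0], "angular": [0, 0, 0]},
  {"fingers": 0, "delta_pos": [0, 0, 0], "angular": [0, 0, 0]},
])

```text
clock: 3.45
tool_pos: [0.5097, -0.0019, 0.0514]
orientation: [-180.0, -0.0, -75.9]
force: [-1.2, -0.2, 4.0]
opening: 0.008
gripper_force: 30.0
```

Call:
apply_moves([
  {"fingers": 0, "delta_pos": [0, 0, -8], "angular": [0, 0, 0]},
  {"fingers": 0, "delta_pos": [0, 0, -20], "angular": [0, 0, 0]},
  {"fingers": 0, "delta_pos": [0, 0, -35], "angular": [0, 0, 0]},
  {"fingers": 0, "delta_pos": [0, 0, -55], "angular": [0, 0, 0]},
  {"fingers": 0, "delta_pos": [0, 0, -80], "angular": [0, 0, 0]},
  {"fingers": 0, "delta_pos": [0, 0, -100], "angular": [0, 0, 0]},
  {"fingers": 0, "delta_pos": [0, 0, -110], "angular": [0, 0, 0]},
  {"fingers": 0, "delta_pos": [0, 0, -110], "angular": [0, 0, 0]},
  {"fingers": 0, "delta_pos": [0, 0, -110], "angular": [0, 0, 0]},
])

```text
clock: 4.35
tool_pos: [0.5091, -0.0021, 0.1608]
orientation: [180.0, 0.0, -75.9]
force: [-0.4, -0.4, -1.3]
opening: 0.0077
gripper_force: 30.0
```

```bash
python3 - <<'E'
from h import *
o=ctrl.get_obs();print(o["force"],o["opening"],o["tool_pos"],shift([.562,.2824,.165],-109.3))
E
```

```text
[-0.38022876 -0.36647945 -1.34945688] 0.007688379719077246 [ 0.50913325 -0.00206362  0.16077486] (array([-263.1, -120.5,   -4.2]), array([3.000e-02, 1.000e-02, 3.338e+01]))
```

Call:
apply_moves([
  {"fingers": 0, "delta_pos": [-18, -8, -4], "angular": [0, 0, 2]},
  {"fingers": 0, "delta_pos": [-45, -21, -4], "angular": [0, 0, 6]},
  {"fingers": 0, "delta_pos": [-80, -37, -4], "angular": [0, 0, 10]},
  {"fingers": 0, "delta_pos": [-116, -53, -4], "angular": [0, 0, 15]},
  {"fingers": 0, "delta_pos": [-152, -70, -4], "angular": [0, 0, 20]},
  {"fingers": 0, "delta_pos": [-188, -86, -4], "angular": [0, 0, 25]},
  {"fingers": 0, "delta_pos": [-224, -103, -4], "angular": [0, 0, 29]},
  {"fingers": 0, "delta_pos": [-250, -115, -4], "angular": [0, 0, 32]},
  {"fingers": 0, "delta_pos": [-263, -120.5, -4], "angular": [0, 0, 33.4]},
  {"fingers": 0, "delta_pos": [-263, -120.5, -4], "angular": [0, 0, 33.4]},
])

```text
clock: 5.35
tool_pos: [0.5619, 0.2839, 0.1629]
orientation: [179.9, -0.2, -109.2]
force: [-0.7, -0.5, -0.9]
opening: 0.0081
gripper_force: 30.0
```

Call:
apply_moves([
  {"fingers": 0, "delta_pos": [0, 0, 0], "angular": [0, 0, 0]},
  {"fingers": 0, "delta_pos": [0, 0, 0], "angular": [0, 0, 0]},
])

```text
clock: 5.55
tool_pos: [0.562, 0.2814, 0.1644]
orientation: [180.0, -0.1, -109.3]
force: [-0.7, 0.1, -1.1]
opening: 0.0078
gripper_force: 30.0
```

```bash
python3 - <<'E'
from h import *
o=ctrl.get_obs(); im=ctrl.snapshot("wrist")[:,:,::-1]
np.save("T2.npy",wristT(o)); print(o["tool_pos"],o["orientation"],o["joint_pos"])
cv2.imwrite("pics/w2.png",im)
E
```

```text
[0.56196466 0.2814455  0.16443097] [ 1.79954614e+02 -7.47801519e-02 -1.09308992e+02] [ 4.43664399e+01  1.88306002e+01 -1.03031842e+01 -8.59910513e-03
 -6.09533676e+01 -6.36712804e+01]
```

View pics/w2.png

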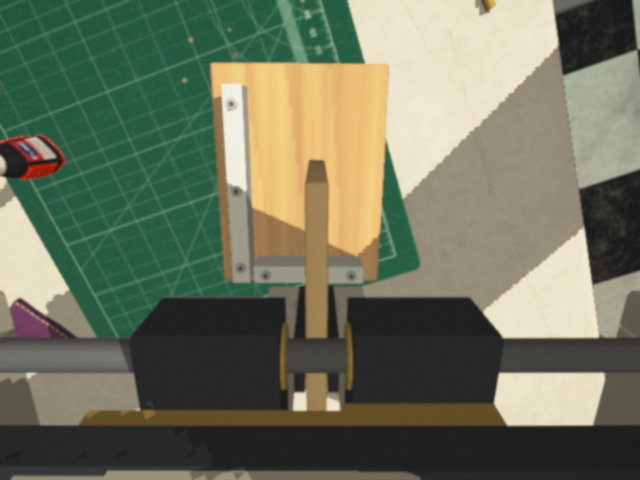

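```bash
python3 - <<'E'
import cv2
a=cv2.imread("pics/w2.png")
l=cv2.resize(a[75:105,205:265],None,fx=8,fy=8,interpolation=cv2.INTER_CUBIC)
m=cv2.resize(a[240:295,215:315],None,fx=8,fy=6.5,interpolation=cv2.INTER_CUBIC)
import numpy as np
o=np.zeros((600,800,3),np.uint8); o[:240,:480]=l; o[242:242+m.shape[0],:800]=m[:358]
cv2.imwrite("pics/c3.png",o)
E
```

```text
(no output)
```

View pics/c3.png

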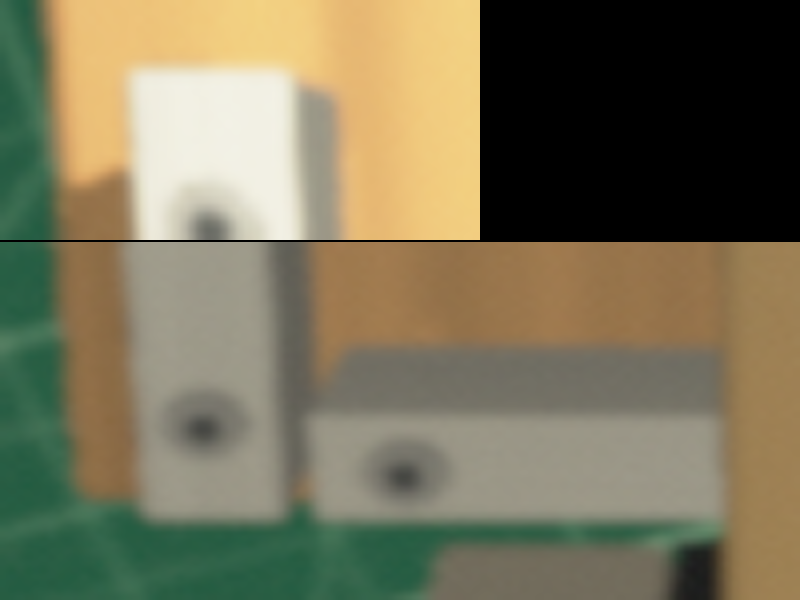

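```bash
python3 - <<'E'
from h import *
T=np.load("T2.npy"); P=onz("wrist",np.array([(242,83.75),(248.75,242.8),(251.25,282.8),(254,266.3),(305,266.3)])-.4,.043,T)[:,:2]; print(P)
d=P[2]-P[0]; print(np.linalg.norm(d),"yaw",np.degrees(np.arctan2(-d[0],d[1])))
e=P[4]-P[3]; print("yaw end",np.degrees(np.arctan2(-e[1],-e[0])))
y=np.radians(-19.3); M=np.array([[np.cos(y),-np.sin(y)],[np.sin(y),np.cos(y)]])
print("jig-frame",P@M)
print("corner",M@[(P@M)[:3,0].mean(),(P@M)[3:,1].mean()])
# board top ends in tool x: far end pixel col/row
T0=np.load("T1.npy");
E
```

```text
[[0.57403685 0.17011062]
 [0.6123779  0.27550897]
 [0.6230355  0.3065962 ]
 [0.61580648 0.29449035]
 [0.57876087 0.30751964]]
0.14501442465345565 yaw -19.748260475768216
yaw end -19.37725677804399
jig-frame [[0.48555251 0.350278  ]
 [0.48690317 0.46242534]
 [0.48668704 0.49528799]
 [0.48386544 0.48147318]
 [0.4445954  0.48152613]]
corner [0.61818933 0.29368394]
```

```bash
cat >> h.py <<'E'
Y=-19.5; C=np.array([.6182,.2937])
M=R.from_euler("z",Y,degrees=True).as_matrix()[:2,:2]
def loc(x,y,z): return np.r_[C+M@np.array([x,y])/1e3,z]
def stat():
    o=ctrl.get_obs(); f=o["force"]; print("local",np.round(M.T@(o["tool_pos"][:2]-C)*1e3,2),"z",round(o["tool_pos"][2]*1e3,2),"F loc",np.round(np.r_[M.T@f[:2],f[2]],2),"M",np.round(o["moment"],2),"rpy",np.round(o["orientation"],2),"t",o["clock"],"op",o["opening"])
E
python3 - <<'E'
from h import *
stat();print(shift(loc(-12,-68,.164),-109.5)); print(shift(loc(-12,-68,.060),-109.5))
E
```

```text
local [-48.76 -30.26] z 164.78 F loc [-0.24 -0.03  0.18] M [0.01 0.11 0.02] rpy [ 1.7997e+02 -4.0000e-02 -1.0933e+02] t 5.6 op 0.00773614018686257
(array([ 37.8, -36.6,   0.8]), array([ 0.03, -0.04,  0.17]))
(array([ 37.8, -36.7, 104.8]), array([ 0.03, -0.04,  0.17]))
```

Call:
apply_moves([
  {"fingers": 0, "delta_pos": [15, -15, 0], "angular": [0, 0, 0.2]},
  {"fingers": 0, "delta_pos": [37.8, -36.6, 10], "angular": [0, 0, 0.2]},
  {"fingers": 0, "delta_pos": [37.8, -36.6, 30], "angular": [0, 0, 0.2]},
  {"fingers": 0, "delta_pos": [37.8, -36.6, 55], "angular": [0, 0, 0.2]},
  {"fingers": 0, "delta_pos": [37.8, -36.6, 80], "angular": [0, 0, 0.2]},
  {"fingers": 0, "delta_pos": [37.8, -36.6, 95], "angular": [0, 0, 0.2]},
  {"fingers": 0, "delta_pos": [37.8, -36.6, 102], "angular": [0, 0, 0.2]},
  {"fingers": 0, "delta_pos": [37.8, -36.6, 105], "angular": [0, 0, 0.2]},
  {"fingers": 0, "delta_pos": [37.8, -36.6, 105], "angular": [0, 0, 0.2]},
  {"fingers": 0, "delta_pos": [37.8, -36.6, 105], "angular": [0, 0, 0.2]},
])

```text
clock: 6.6
tool_pos: [0.585, 0.2349, 0.0612]
orientation: [-179.9, 0.1, -109.5]
force: [-0.2, 0.9, -0.4]
opening: 0.0077
gripper_force: 30.0
```

```bash
python3 - <<'E'
from h import *
stat();o=ctrl.get_obs();np.save("T3.npy",wristT(o))
cv2.imwrite("pics/w3.png",ctrl.snapshot("wrist")[:,:,::-1])
E
```

```text
local [-11.68 -66.54] z 61.21 F loc [-0.46  0.76 -0.44] M [0.06 0.04 0.05] rpy [-1.7995e+02  7.0000e-02 -1.0950e+02] t 6.6 op 0.007727433554971463
```

View pics/w3.png

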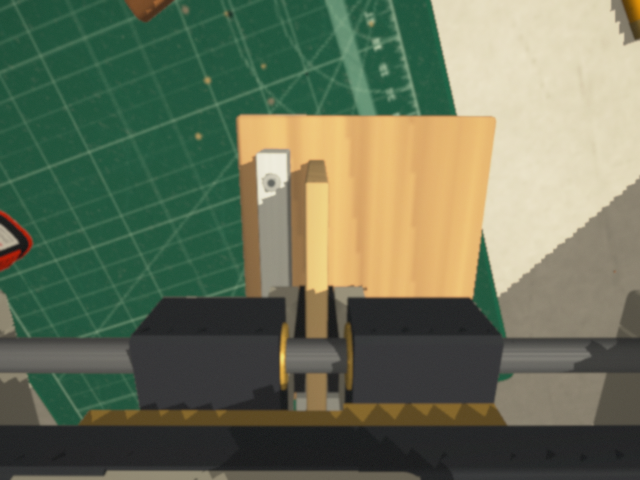

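The board hangs parallel to the long fence with an 8 mm gap, and its near end shows at (316,182). Next I'll lower it until it touches the base.

Call:
apply_moves([
  {"fingers": 0, "delta_pos": [0, 0, 2], "angular": [0, 0, 0]},
  {"fingers": 0, "delta_pos": [0, 0, 3], "angular": [0, 0, 0]},
  {"fingers": 0, "delta_pos": [0, 0, 4], "angular": [0, 0, 0]},
  {"fingers": 0, "delta_pos": [0, 0, 4], "angular": [0, 0, 0]},
  {"fingers": 0, "delta_pos": [0, 0, 4], "angular": [0, 0, 0]},
])

```text
clock: 7.15
tool_pos: [0.5846, 0.2347, 0.0565]
orientation: [-180.0, 0.0, -109.5]
force: [-1.1, 0.0, 1.7]
opening: 0.0075
gripper_force: 30.0
```

```bash
python3 - <<'E'
from h import *
stat();P=onz("wrist",[(316.5,182)],.093,np.load("T3.npy"))[0]; print(M.T@(P[:2]-C))
E
```

```text
local [-11.99 -66.83] z 56.45 F loc [-1.09 -0.33  1.7 ] M [-0.07  0.3   0.02] rpy [-1.7998e+02  1.0000e-02 -1.0949e+02] t 7.15 op 0.0075176217150599725
[-0.01328424 -0.12657643]
```

Call:
apply_moves([
  {"fingers": 0, "delta_pos": [0, 0, 0.5], "angular": [0, 0, 0]},
  {"fingers": 0, "delta_pos": [0, 0, 1], "angular": [0, 0, 0]},
  {"fingers": 0, "delta_pos": [0, 0, 1], "angular": [0, 0, 0]},
  {"fingers": 0, "delta_pos": [0, 0, 1], "angular": [0, 0, 0]},
])

```text
clock: 7.55
tool_pos: [0.5846, 0.2347, 0.0564]
orientation: [-180.0, 0.0, -109.5]
force: [-3.1, -0.5, 11.2]
opening: 0.0078
gripper_force: 30.0
```

```bash
python3 - <<'E'
from h import *
stat()
E
```

```text
local [-11.94 -66.84] z 56.4 F loc [-2.76 -1.56 11.21] M [-0.3   1.49  0.02] rpy [-1.7996e+02  3.0000e-02 -1.0949e+02] t 7.55 op 0.007804815203804396
```

Call:
apply_moves([
  {"fingers": 0, "delta_pos": [0, 0, -0.4], "angular": [0, 0, 0]},
  {"fingers": 0, "delta_pos": [-1.5, -2, -0.4], "angular": [0, 0, 0]},
  {"fingers": 0, "delta_pos": [-3, -4, -0.4], "angular": [0, 0, 0]},
  {"fingers": 0, "delta_pos": [-4, -5.5, -0.4], "angular": [0, 0, 0]},
  {"fingers": 0, "delta_pos": [-5, -6.5, -0.4], "angular": [0, 0, 0]},
  {"fingers": 0, "delta_pos": [-5, -6.5, -0.4], "angular": [0, 0, 0]},
])

```text
clock: 8.15
tool_pos: [0.5921, 0.2365, 0.0564]
orientation: [180.0, -0.1, -109.5]
force: [-2.8, -3.2, 9.3]
opening: 0.0081
gripper_force: 30.0
```

```bash
python3 - <<'E'
from h import *
stat()
E
```

```text
local [ -5.52 -62.62] z 56.42 F loc [-1.57 -3.92  9.3 ] M [-0.98  1.39  0.07] rpy [ 1.800e+02 -6.000e-02 -1.095e+02] t 8.15 op 0.008123979372614188
```

Call:
apply_moves([
  {"fingers": 0, "delta_pos": [0, -0.8, -0.2], "angular": [0, 0, 0]},
  {"fingers": 0, "delta_pos": [0, -1.6, -0.2], "angular": [0, 0, 0]},
  {"fingers": 0, "delta_pos": [0, -2.2, -0.2], "angular": [0, 0, 0]},
  {"fingers": 0, "delta_pos": [0, -2.2, -0.2], "angular": [0, 0, 0]},
])

```text
clock: 8.55
tool_pos: [0.5938, 0.2363, 0.0564]
orientation: [180.0, -0.0, -109.5]
force: [-5.3, -0.2, 7.8]
opening: 0.0083
gripper_force: 30.0
```

```bash
python3 - <<'E'
from h import *
stat()
E
```

```text
local [ -3.85 -62.2 ] z 56.43 F loc [-4.94 -1.98  7.85] M [0.04 1.97 0.04] rpy [ 1.7997e+02 -2.0000e-02 -1.0950e+02] t 8.55 op 0.008255740251026183
```

Call:
apply_moves([
  {"fingers": 0, "delta_pos": [0, -0.5, 0], "angular": [0, 0, 0]},
  {"fingers": 0, "delta_pos": [0, -1, 0], "angular": [0, 0, 0]},
  {"fingers": 0, "delta_pos": [0, -1, 0], "angular": [0, 0, 0]},
])

```text
clock: 8.85
tool_pos: [0.5947, 0.2361, 0.0564]
orientation: [180.0, -0.0, -109.5]
force: [-5.0, -0.4, 7.7]
opening: 0.0076
gripper_force: 30.0
```

```bash
python3 - <<'E'
from h import *
stat()
E
```

```text
local [ -2.95 -62.12] z 56.4 F loc [-4.58 -2.06  7.73] M [ 0.19  2.05 -0.01] rpy [ 1.7996e+02 -2.0000e-02 -1.0950e+02] t 8.85 op 0.007638606324345111
```

Call:
apply_moves([
  {"fingers": 0, "delta_pos": [0, -0.5, 0], "angular": [0, 0, 0]},
  {"fingers": 0, "delta_pos": [0, -1, 0], "angular": [0, 0, 0]},
  {"fingers": 0, "delta_pos": [0, -1, 0], "angular": [0, 0, 0]},
])

```text
clock: 9.15
tool_pos: [0.5954, 0.236, 0.0564]
orientation: [179.9, -0.0, -109.5]
force: [-6.7, 1.5, 9.1]
opening: 0.0081
gripper_force: 30.0
```

```bash
python3 - <<'E'
from h import *
stat()
E
```

```text
local [ -2.24 -62.05] z 56.4 F loc [-6.84 -0.83  9.11] M [0.58 2.6  0.05] rpy [ 1.7994e+02 -2.0000e-02 -1.0950e+02] t 9.15 op 0.008128602897562778
```

Force is starting to build. I'll push slightly more in x, then along y.

Call:
apply_moves([
  {"fingers": 0, "delta_pos": [0, -0.4, 0], "angular": [0, 0, 0]},
  {"fingers": 0, "delta_pos": [0, -0.7, 0], "angular": [0, 0, 0]},
  {"fingers": 0, "delta_pos": [0, -0.7, 0], "angular": [0, 0, 0]},
])

```text
clock: 9.45
tool_pos: [0.5955, 0.2359, 0.0564]
orientation: [179.9, -0.0, -109.5]
force: [-8.8, 2.5, 9.8]
opening: 0.0078
gripper_force: 30.0
```

```bash
python3 - <<'E'
from h import *
stat()
E
```

```text
local [ -2.08 -62.06] z 56.39 F loc [-9.17 -0.57  9.75] M [ 1.03  3.49 -0.12] rpy [ 1.7990e+02 -2.0000e-02 -1.0951e+02] t 9.45 op 0.007826829931476412
```

Call:
apply_moves([
  {"fingers": 0, "delta_pos": [0, 0.3, 0], "angular": [0, 0, 0]},
  {"fingers": 0, "delta_pos": [-0.7, 0.3, -0.2], "angular": [0, 0, 0]},
  {"fingers": 0, "delta_pos": [-1.4, 0.3, -0.2], "angular": [0, 0, 0]},
  {"fingers": 0, "delta_pos": [-2, 0.3, -0.2], "angular": [0, 0, 0]},
  {"fingers": 0, "delta_pos": [-2, 0.3, -0.2], "angular": [0, 0, 0]},
])

```text
clock: 9.95
tool_pos: [0.5955, 0.236, 0.0564]
orientation: [179.9, -0.2, -109.5]
force: [-7.9, -4.8, 11.6]
opening: 0.0081
gripper_force: 30.0
```

```bash
python3 - <<'E'
from h import *
stat()
E
```

```text
local [ -2.11 -61.94] z 56.44 F loc [-5.86 -7.18 11.61] M [-1.3   3.05 -0.08] rpy [ 179.88   -0.18 -109.53] t 9.95 op 0.008084704399302317
```

Call:
apply_moves([
  {"fingers": 0, "delta_pos": [0, 0.2, -0.5], "angular": [0, 0, 0]},
  {"fingers": 0, "delta_pos": [-0.6, 0.2, -0.5], "angular": [0, 0, 0]},
  {"fingers": 0, "delta_pos": [-1.2, 0.2, -0.5], "angular": [0, 0, 0]},
  {"fingers": 0, "delta_pos": [-1.2, 0.2, -0.5], "angular": [0, 0, 0]},
])

```text
clock: 10.35
tool_pos: [0.5957, 0.2364, 0.0566]
orientation: [179.9, -0.3, -109.5]
force: [-5.6, -6.8, 9.2]
opening: 0.0079
gripper_force: 30.0
```

```bash
python3 - <<'E'
from h import *
stat()
E
```

```text
local [ -2.12 -61.53] z 56.57 F loc [-2.97 -8.28  9.17] M [-2.39  2.39 -0.1 ] rpy [ 179.87   -0.25 -109.55] t 10.35 op 0.007944323425341208
```

Call:
apply_moves([
  {"fingers": 0, "delta_pos": [0, 0, -0.6], "angular": [0, 0, 0]},
  {"fingers": 0, "delta_pos": [0, 0, -0.6], "angular": [0, 0, 0]},
  {"fingers": 0, "delta_pos": [0, 0, -0.6], "angular": [0, 0, 0]},
])

```text
clock: 10.65
tool_pos: [0.5961, 0.2376, 0.0566]
orientation: [179.9, -0.2, -109.5]
force: [-5.5, -3.6, 3.5]
opening: 0.0082
gripper_force: 30.0
```

```bash
python3 - <<'E'
from h import *
stat()
E
```

```text
local [ -2.14 -60.27] z 56.58 F loc [-4.01 -5.24  3.51] M [-1.07  1.95 -0.04] rpy [ 1.7988e+02 -1.5000e-01 -1.0954e+02] t 10.65 op 0.008172533359575008
```

Call:
apply_moves([
  {"fingers": 0, "delta_pos": [-0.5, 0.1, 0], "angular": [0, 0, 0]},
  {"fingers": 0, "delta_pos": [-1, 0.1, 0], "angular": [0, 0, 0]},
  {"fingers": 0, "delta_pos": [-1, 0.1, 0], "angular": [0, 0, 0]},
])

```text
clock: 10.95
tool_pos: [0.5961, 0.2376, 0.0566]
orientation: [179.9, -0.2, -109.5]
force: [-5.4, -6.3, 4.6]
opening: 0.0079
gripper_force: 30.0
```

```bash
python3 - <<'E'
from h import *
stat()
E
```

```text
local [ -2.14 -60.24] z 56.61 F loc [-3.01 -7.76  4.64] M [-2.32  1.98 -0.03] rpy [ 179.87   -0.24 -109.54] t 10.95 op 0.007870797445250103
```

```bash
python3 - <<'E'
from h import *
print(shift(ctrl.get_obs()["tool_pos"],-109.54))
E
```

```text
(array([0., 0., 0.]), array([ 0.13, -0.24, -0.  ]))
```

Call:
apply_moves([
  {"fingers": 0, "delta_pos": [0, -0.2, 0.2], "angular": [0.1, -0.2, 0]},
  {"fingers": 0, "delta_pos": [-0.3, -0.4, 0.4], "angular": [0.15, -0.35, 0]},
  {"fingers": 0, "delta_pos": [-0.3, -0.4, 0.4], "angular": [0.15, -0.35, 0]},
  {"fingers": 0, "delta_pos": [-0.3, -0.4, 0.4], "angular": [0.15, -0.35, 0]},
])

```text
clock: 11.35
tool_pos: [0.5961, 0.2376, 0.0564]
orientation: [180.0, 0.1, -109.5]
force: [-7.6, -6.7, 8.4]
opening: 0.0079
gripper_force: 30.0
```

```bash
python3 - <<'E'
from h import *
stat()
a=ctrl.snapshot("scene")[:,:,::-1][190:340,190:350]; b=ctrl.snapshot("wrist")[:,:,::-1][100:300,200:420]
o=np.zeros((600,800,3),np.uint8)
a=cv2.resize(a,(400,375),interpolation=cv2.INTER_CUBIC); b=cv2.resize(b,(400,364),interpolation=cv2.INTER_CUBIC)
o[:375,:400]=a;o[:364,400:]=b; cv2.imwrite("pics/c4.png",o[:376])
E
```

```text
local [ -2.13 -60.24] z 56.42 F loc [-4.89 -8.83  8.37] M [-2.47  3.07 -0.1 ] rpy [ 1.7999e+02  8.0000e-02 -1.0954e+02] t 11.35 op 0.00787764602615702
```

View pics/c4.png

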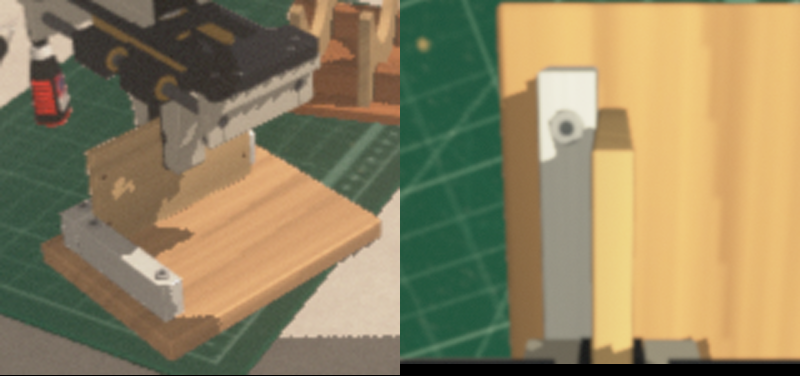

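Call:
apply_moves([
  {"fingers": 0, "delta_pos": [0, -0.5, 0], "angular": [0, 0, 0.3]},
  {"fingers": 0, "delta_pos": [0, -0.5, 0], "angular": [0, 0, 0.5]},
  {"fingers": 0, "delta_pos": [0, -0.5, 0], "angular": [0, 0, 0.5]},
  {"fingers": 0, "delta_pos": [0, -0.5, 0], "angular": [0, 0, 0.5]},
])

```text
clock: 11.85
tool_pos: [0.5961, 0.2376, 0.0565]
orientation: [180.0, 0.1, -110.0]
force: [-9.2, -5.7, 10.4]
opening: 0.0079
gripper_force: 30.1
```

```bash
python3 - <<'E'
from h import *
stat()
E
```

```text
local [ -2.09 -60.25] z 56.46 F loc [-6.72 -8.45 10.43] M [-2.11  3.79  0.29] rpy [ 1.7996e+02  6.0000e-02 -1.1001e+02] t 11.85 op 0.007945338106206692
```

Call:
apply_moves([
  {"fingers": 0, "delta_pos": [0, 0, 0], "angular": [0, 0, -0.5]},
  {"fingers": 0, "delta_pos": [0, 0, 0], "angular": [0, 0, -0.5]},
  {"fingers": 0, "delta_pos": [0, 0, 0], "angular": [0, 0, -0.5]},
  {"fingers": 0, "delta_pos": [0, 0, 0], "angular": [0, 0, -0.5]},
])

```text
clock: 12.25
tool_pos: [0.5961, 0.2376, 0.0564]
orientation: [180.0, 0.1, -109.5]
force: [-10.4, -6.1, 9.9]
opening: 0.008
gripper_force: 30.0
```

```bash
python3 - <<'E'
from h import *
stat()
E
```

```text
local [ -2.13 -60.26] z 56.41 F loc [-7.77 -9.18  9.89] M [-2.04  3.85 -0.06] rpy [ 1.7995e+02  7.0000e-02 -1.0954e+02] t 12.25 op 0.007951190544712503
```

Call:
apply_moves([
  {"fingers": 0, "delta_pos": [0, 0, 0], "angular": [0, 0, -0.5]},
  {"fingers": 0, "delta_pos": [0, 0, 0], "angular": [0, 0, -0.5]},
  {"fingers": 0, "delta_pos": [0, 0, 0], "angular": [0, 0, -0.5]},
  {"fingers": 0, "delta_pos": [0, 0, 0], "angular": [0, 0, -0.5]},
])

```text
clock: 12.65
tool_pos: [0.5961, 0.2376, 0.0564]
orientation: [180.0, 0.1, -109.1]
force: [-10.5, -5.8, 9.3]
opening: 0.0079
gripper_force: 30.0
```

```bash
python3 - <<'E'
from h import *
stat()
E
```

```text
local [ -2.11 -60.25] z 56.44 F loc [-7.95 -8.99  9.33] M [-2.05  3.74 -0.28] rpy [ 1.7995e+02  8.0000e-02 -1.0907e+02] t 12.65 op 0.007940661607900313
```

Call:
apply_moves([
  {"fingers": 0, "delta_pos": [0, 0, 0], "angular": [0, 0, 0.5]},
  {"fingers": 0, "delta_pos": [-0.8, -0.5, 0], "angular": [0.03, -0.05, 0.5]},
  {"fingers": 0, "delta_pos": [-1.6, -1, -0.1], "angular": [0.08, -0.08, 0.5]},
  {"fingers": 0, "delta_pos": [-1.6, -1, -0.1], "angular": [0.08, -0.08, 0.5]},
  {"fingers": 0, "delta_pos": [-1.6, -1, -0.1], "angular": [0.08, -0.08, 0.5]},
  {"fingers": 0, "delta_pos": [-1.6, -1, -0.1], "angular": [0.08, -0.08, 0.5]},
])

```text
clock: 13.25
tool_pos: [0.5961, 0.2376, 0.0564]
orientation: [179.9, 0.0, -109.6]
force: [-14.3, -8.8, 14.2]
opening: 0.0077
gripper_force: 30.0
```

```bash
python3 - <<'E'
from h import *
stat()
a=ctrl.snapshot("side")[:,:,::-1][190:340,190:390]
cv2.imwrite("pics/c5.png",cv2.resize(a,(800,600),interpolation=cv2.INTER_CUBIC))
E
```

```text
local [ -2.06 -60.24] z 56.43 F loc [-10.51 -13.05  14.17] M [-3.02  5.53 -0.05] rpy [ 179.93    0.   -109.56] t 13.25 op 0.007715291628173537
```

View pics/c5.png

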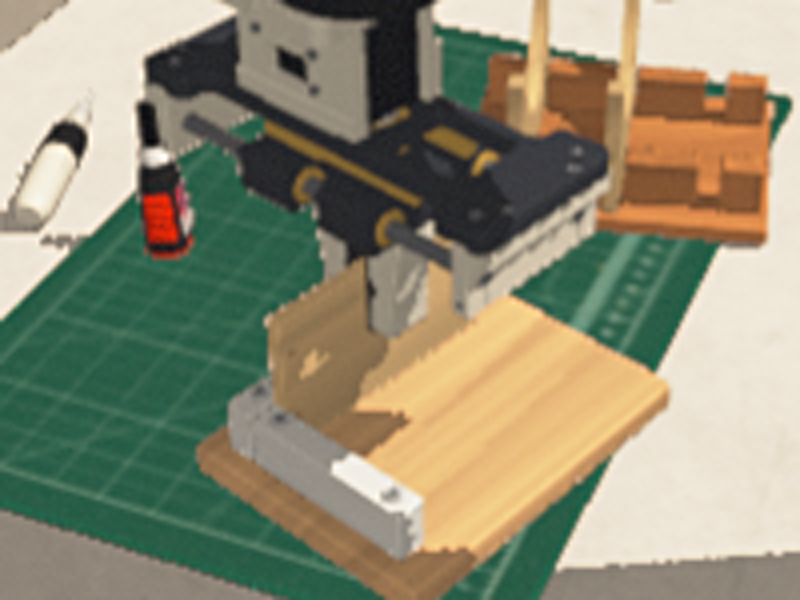

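The side view shows the board in the corner, flat along the long fence and butted to the short fence near (275,390). Both cradle ends are still in the rack, and the forces are steady on both fences.

```bash
python3 -c "
from plant import ctrl
print(ctrl.close_job())"
```

```text
the job is handed in; nothing more can be done
None
```

I handed the job in with the side board in the jig corner, still gripped and pressed against the long fence (about 10 N) and the short fence (about 13 N). The cradle ends stayed in the rack and the arm touched no bystanders, though I only re-checked the glue bottle at the end.

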